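# Lower the lid of the router-bit case

### The arm

A 6-joint arm with a two-finger parallel gripper is mounted at the origin on the work surface. World frame = base frame: x ahead of the robot, y to its left, z up, the work surface at z = 0. Lengths are in m, angles in degrees, forces in N, time in s.
With the tool pointing down it reaches from about 0.4 to 0.825 m from the base axis. Payload 7 kg.
Tool frame: the origin (TCP) lies at the very end of the fingers, on their centre line; the grasp point (between the pads) lies r.grip_depth behind it (r.grip_depth is the distance from the TCP to the grasp point, in m); z points along the fingers, y is the direction in which the jaws open and shut (so a half turn about z gives the same grasp; the last joint's range is limited). The gripper opens to 88 mm and grips with 3 to 60 N. Pads are 19 mm wide; open, the fingers measure 130 mm over their backs; the gripper's body (78 mm by 193 mm) begins 47 mm behind the grasp point.
Start: joints at [-55.399, 20.546, 0.682, 0, -70.136, -16.507], TCP at [0.21, -0.642, 0.227] pointing down, gripper open.
Joint ranges: [-176.03, 176.03], [-82.01, 121.73], [-58.28, 71.71], [-173.87, 95.51], [-174.79, -0.11], [-173.66, 173.66]. Speed limits (degrees/s): [136.94, 136.94, 172.46, 180, 180, 180].

### API

Orientations are given as [roll, pitch, yaw] about the fixed x, y, z axes, in that order (R = Rz(yaw) Ry(pitch) Rx(roll)).
In Python, from plant import r gives the robot as it stands. The module is installed in compiled form; this text tells all that it offers.
- The arm moves only by the tool step_arm, never from a script. Its argument "increments" is a list of rows, each a list of 3 entries, a list of its own where there are three numbers: the shift along the tool's x, y, z in m, then the turn, a rotation vector about the tool's x, y, z in rad, then the closure, from 0 (fully open) to 1 (shut). In form: [[[x, y, z], [wx, wy, wz], grip], ...]. A call has 1 to 10 rows; each row is the pose to reach, as a shift and turn from the pose commanded when the call began, along the tool's axes at that moment; what a row does not reach only later rows make up. A row lasts 1/10 s, in which the tool goes at most 50 mm and 8.59 degrees, less where a joint would pass 70% of its speed; a pose out of reach is approached as far as the arm can. A call with a gripper value outside its range is refused whole. The fingers move at their own pace and stop on an object; "force" is the grip in N (left out, the last holds). Time passes only in rows, so rows that repeat a pose let the fingers close. It gives the time, the measured TCP pose, the force and the opening at its end, in the units of the state.
- r.get_state(): the state, without advancing time (a new reading comes with each control period).
- r.capture(name): name is "side" or "top" or "wrist"; returns a dict with "color" (420x560x3 uint8, red, green, blue), "intrinsics" (3x3 intrinsics, pixels), "rvec" (rotation vector, rad) and "tvec" (3), from world to camera coordinates, as OpenCV has them; the wrist camera has in their place "T_tool_cam" (4x4, takes a point from camera to tool coordinates, whose origin is the TCP and whose axes are the flange's). Camera axes: x right, y down, z forward; pixel columns grow to the right and rows downward; lengths in m; the calibration is good to about 2 mm. A picture is of the moment at which its call begins: read the wrist's pose just before it. There is no depth.
- r.close_job(): hands the job in, once; it reports no verdict.
The state is a dict: "time_s": time; "joints": joint angles; "qd": joint speeds; "joint_torque": joint torques, N m; "tcp_pos": TCP position; "eef_rot": TCP orientation; "contact_force": force on the tool from outside, world axes, zero at the start; "moment": the same for the moment, N m; "gripper_width": finger opening in m.
Only numpy, scipy, OpenCV 4.12 (cv2) and the standard library are available. Lean on these libraries where they do the work, as an engineer would, in place of code of your own. Each camera call takes 0.05 s, during which the arm holds its last target.

### The job

The lid of the grey router-bit case stands open, leaning back on its stop. Without gripping anything, tip the lid forward past upright with a finger, catch it on a finger as it falls, well before it is down, and lower it gently, staying under it until it is fully shut; never let it slam. Then take the hand clear, leaving everything else on the bench where it stands.

Things in the scene. Friction and masses are not known exactly. Their poses are not given: they have to be found in the camera images.
- case: Hard grey plastic case for router bits, fixed to the bench: open shell 140 mm deep (its x) by 240 mm wide (its y) by 75 mm high, filled with dark foam holding short bits that stay below the rim. Origin: centre of its underside, on the bench. Its x axis points from its front towards the hinge at its rear, its z up. It stands sideways to the robot: front and lip to the robot's left, hinge to its right, give or take 17 degrees.
- hinge (a point): Middle of the hinge line, on the case's rear upper edge: 70 mm along the case's x from its centre and 75 mm above the bench. The hinge line runs along the case's y.
- lid_angle (a joint): Lid angle, rad: 0 shut flat on the rim, 1.57 upright, 1.95 leaning back on its stop, where it starts. Below about 1.4 it falls shut by itself. The hinge is lightly damped: let go, the lid falls in about 1.5 to 3 s and lands at about 1.6 rad/s, a slam. It gains that speed within some mm, so leave only the last 4 mm at the lip to it.
- lid: The lid, grey plastic, about 0.34 kg (1 to 2 N at the lip): panel 140 x 240 x 22 mm, with a lip 70 mm wide, 8 mm thick that juts 28 mm from the middle of its front edge, flush with its underside. Shut, the lip overhangs the case front by 28 mm, so a finger can stay under it. Origin on the hinge line; shut, its axes are the case's, the panel lying to its -x and its thickness to +z.
- lip (a point): Middle of the lip's free edge, on its underside: 168 mm from the hinge line. 75 mm above the bench when shut, about 231 mm when leaning back on the stop.
- mug: White mug, 80 mm across, 92 mm high; bystander. Origin: centre of its underside.
- can: Blue can, 60 mm across, 190 mm high; bystander. Origin: centre of its underside.
- jar: Small pale jar with white cap, 48 mm across, 62 mm high, near the case; bystander. Origin: centre of its underside.
- tape: Brown cardboard ring lying flat, 84 mm across, 24 mm high, near the case; bystander. Origin: centre of its underside.
- screwdriver: Screwdriver lying beside the case; bystander. Origin: underside of its middle, its x along the shank.
- offcut: Plywood block 70 x 60 x 35 mm; bystander. Origin: centre of its underside.
- wrench: Steel wrench 150 mm long lying flat; bystander. Origin: underside of its middle, its x along it.

How it is judged:
By the outcome, as a careful person would: the job done as asked, in the order asked, and still so for the second after the job is handed in, with the robot touching nothing.
It also fails if it takes over 46 s, if anything falls off the work surface, if the arm or the gripper's body presses on something with over 40 N, if the wrist force passes 120 N, or if a joint passes its speed limit or range.

## Working session

There is one attempt and no reset: what is moved stays moved. The work goes in short steps, Python scripts to look and compute and a tool call to move; the robot and the scene stay as the last step left them, time stands still between calls to the robot, and variables do not carry over. Pictures are saved under pics/ and viewed, and the job is handed in when it is done.

Besides the shell and the picture viewer there is one more tool, called after "Call:" in YAML: its name, and indented under it one key for each argument. step_arm: Moves the arm, as the interface text tells. Its arguments: {"type":"object","properties":{"increments":{"type":"array","items":{"type":"array"}},"force":{"type":"number"}},"required":["increments"]}

```bash
mkdir -p pics; ls
python3 - <<'E'
from plant import r
import cv2,numpy as np,pickle
s=r.get_state();print(s, r.grip_depth)
d={}
for n in("side","top","wrist"):
    c=r.capture(n);d[n]=c
    cv2.imwrite(f"pics/{n}0.png",c["color"][:,:,::-1])
    print(n,{k:np.round(v,4).tolist() for k,v in c.items() if k!="color"})
pickle.dump(d,open("d0.pkl","wb"))
E
```

```text
pics
{'time_s': 0.0, 'joints': array([-5.53998669e+01,  2.05915510e+01,  6.31971812e-01, -1.97022079e-02,
       -7.01355018e+01, -1.65070129e+01]), 'qd': array([ 0.06856995, -0.04936829,  0.02403185, -0.07175937,  0.05771045,
        0.00983348]), 'joint_torque': array([ 4.38422103e-04, -5.82718134e+01,  2.93053901e+01,  6.99716672e+00,
        6.68471883e-03, -1.82245576e-04]), 'tcp_pos': array([ 0.20944248, -0.64115516,  0.22560901]), 'eef_rot': array([ 1.79903575e+02, -9.26039638e-03, -1.61913582e+02]), 'contact_force': array([-0.49608532,  0.63213951,  0.34916802]), 'moment': array([-0.05900275, -0.02436426, -0.00664675]), 'gripper_width': 0.08781085187676452} 0.0188
side {'intrinsics': [[383.7831, 0.0, 272.6013], [0.0, 383.7831, 214.6768], [0.0, 0.0, 1.0]], 'rvec': [0.2214, -2.6355, 1.5581], 'tvec': [0.5679, 0.1208, 0.9908]}
top {'intrinsics': [[545.2635, 0.0, 275.8361], [0.0, 545.2635, 202.6349], [0.0, 0.0, 1.0]], 'rvec': [2.1625, -2.0985, 0.2168], 'tvec': [0.0033, 0.5736, 1.6317]}
wrist {'intrinsics': [[348.7918, 0.0, 282.051], [0.0, 348.7918, 207.3043], [0.0, 0.0, 1.0]], 'T_tool_cam': [[-0.0003, -0.9553, -0.2957, 0.0804], [1.0, -0.0004, 0.0003, 0.0013], [-0.0004, -0.2957, 0.9553, -0.1587], [0.0, 0.0, 0.0, 1.0]]}
```

View pics/side0.png

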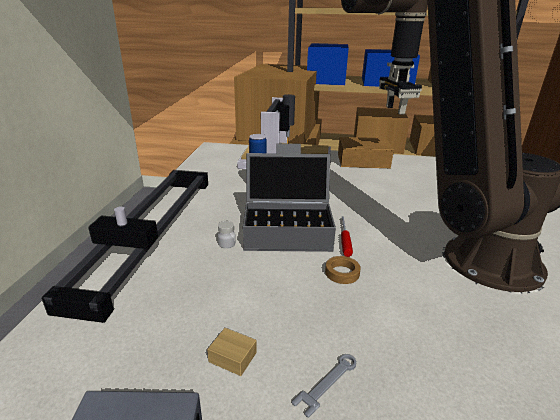

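View pics/top0.png

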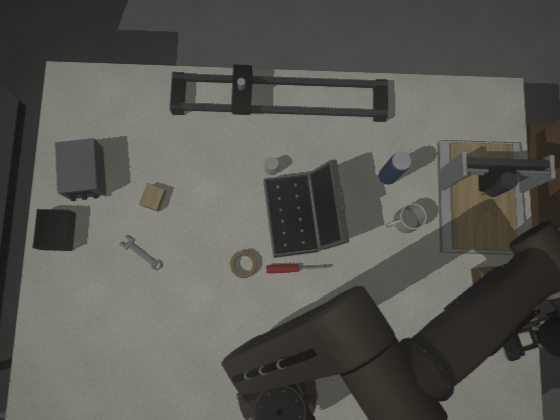

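View pics/wrist0.png

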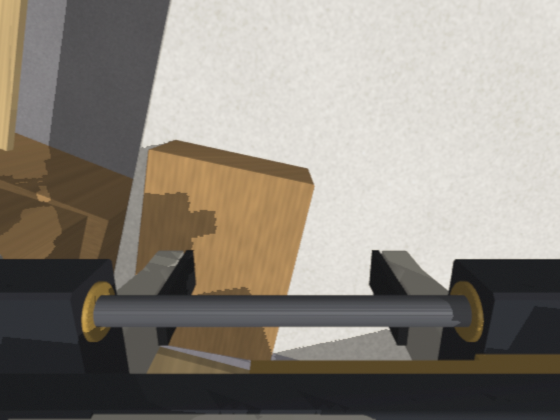

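Run:
```python
import cv2,pickle
d=pickle.load(open("d0.pkl","rb"))
t=d["top"]["color"][:,:,::-1][140:290,220:440];cv2.imwrite("pics/topc.png",cv2.convertScaleAbs(cv2.resize(t,None,fx=3.6,fy=3.6,interpolation=cv2.INTER_CUBIC),alpha=1.8))
t=d["side"]["color"][:,:,::-1][120:300,200:400];cv2.imwrite("pics/sidec.png",cv2.resize(t,None,fx=3.3,fy=3.3,interpolation=cv2.INTER_CUBIC))
```

```text
(no output)
```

View pics/topc.png

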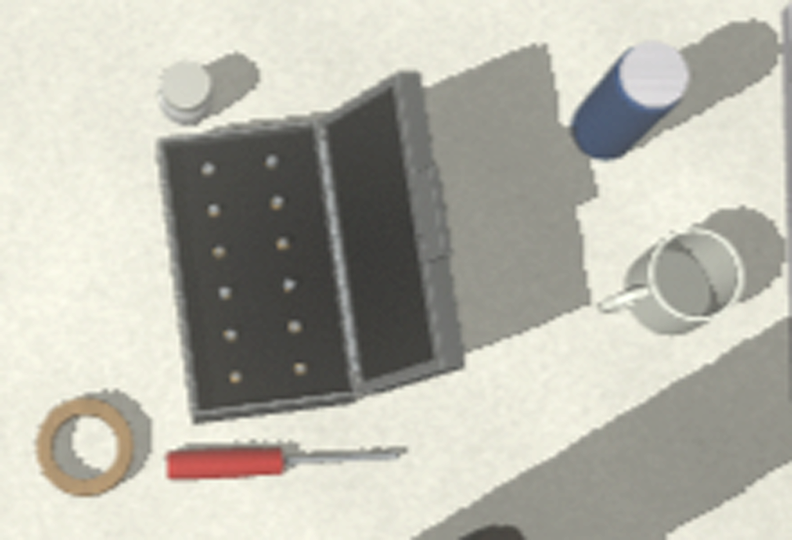

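View pics/sidec.png

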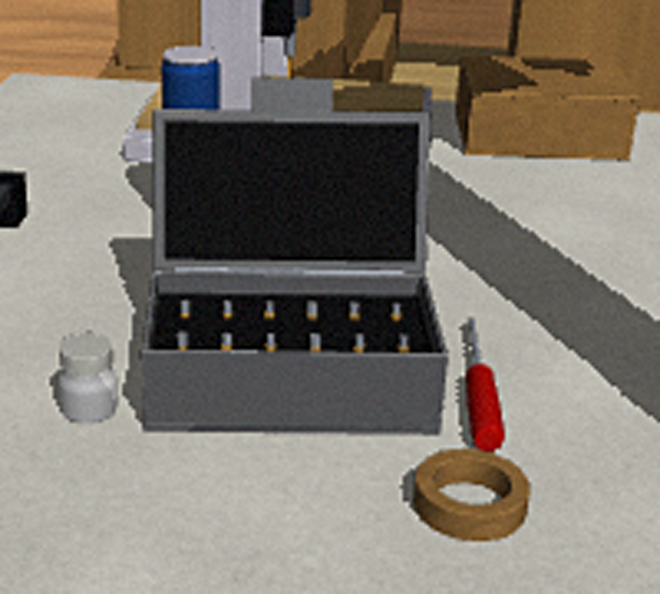

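```bash
cat > h.py <<'E'
import cv2,pickle,numpy as np
d=pickle.load(open("d0.pkl","rb"))
def cast(n,u,v,z):
    c=d[n];R=cv2.Rodrigues(c["rvec"])[0];C=-R.T@c["tvec"].ravel()
    w=R.T@np.linalg.inv(c["intrinsics"])@np.array([u,v,1.]);return C+w*(z-C[2])/w[2]
E
python3 - <<'E'
from h import *
T=lambda u,v,z:np.round(cast("top",u/3.6+220,v/3.6+140,z),4)
S=lambda u,v,z:np.round(cast("side",u/3.3+200,v/3.3+120,z),4)
ff,fn,rf,rn=[T(*p,.075) for p in((159,142),(194,413),(319,125),(356,396))]
print(ff,fn,rf,rn,np.linalg.norm(ff-fn),np.linalg.norm(rf-rn),np.linalg.norm(ff-rf))
c=(ff+fn+rf+rn)/4
print("c",c,"yaw",[np.degrees(np.arctan2(*(b-a)[[1,0]])) for a,b in((ff,rf),(fn,rn))],[np.degrees(np.arctan2(*(a-b)[[1,0]])) +0 for a,b in((ff,fn),(rf,rn))])
print("side ff fn",S(146,352,.075),S(447,352,.075), S(143,431,0),S(441,432,0))
print("lid far",T(417,72,.205),T(462,365,.205),"lip z.231",T(425,168,.231),T(437,258,.231), S(254,80,.231),S(331,82,.231))
print("jar top",T(187,82,.062),"can top",T(655,72,.19),"mug",T(697,274,.092),"tape",T(85,446,.024),"sd",T(168,466,.02),T(283,460,.02),T(405,452,.01))
E
```

```text
[0.6405 0.0587 0.075 ] [0.4102 0.0221 0.075 ] [ 0.6599 -0.0778  0.075 ] [ 0.4284 -0.1127  0.075 ] 0.23319015845442528 0.234115911462677 0.13787171573604212
c [ 0.53475  -0.027425  0.075   ] yaw [np.float64(-81.91103728967072), np.float64(-82.31071736150014)] [np.float64(9.030107591667928), np.float64(8.573119970682338)]
side ff fn [0.6392 0.0659 0.075 ] [0.4082 0.0238 0.075 ] [0.6437 0.065  0.    ] [0.4063 0.0239 0.    ]
lid far [ 0.6739 -0.1453  0.205 ] [ 0.4415 -0.1819  0.205 ] lip z.231 [ 0.5903 -0.1488  0.231 ] [ 0.5201 -0.1585  0.231 ] [ 0.5878 -0.1368  0.231 ] [ 0.5228 -0.1442  0.231 ]
jar top [0.6976 0.0363 0.062 ] can top [ 0.6844 -0.3387  0.19  ] mug [ 0.5378 -0.3961  0.092 ] tape [0.3839 0.1138 0.024 ] sd [0.3693 0.0424 0.02  ] [ 0.3773 -0.056   0.02  ] [ 0.388  -0.1619  0.01  ]
```

```bash
cat >> h.py <<'E'
from scipy.spatial.transform import Rotation as Ro
import json,sys
PH=np.radians(-81.3); ex=np.array([np.cos(PH),np.sin(PH),0]); ey=np.array([-ex[1],ex[0],0]); ez=np.array([0,0,1.])
H=np.array([.5436,-.0955,0])
def pose(X,Z,al,Y=0.):
    a=np.radians(al); tz=np.sin(a)*ex-np.cos(a)*ez; ty=-np.cos(a)*ex-np.sin(a)*ez
    return H+X*ex+Y*ey+Z*ez, Ro.from_matrix(np.c_[np.cross(ty,tz),ty,tz])
def lip(th,t=0.,a=.168): return np.array([-a*np.cos(th)+t*np.sin(th),.075+a*np.sin(th)+t*np.cos(th)])
def tcp_front(th,al,s,g=0.,w=.088):   # lip edge underside touching front finger
    a=np.radians(al); tz=np.array([np.sin(a),-np.cos(a)]); ty=np.array([-np.cos(a),-np.sin(a)])
    return lip(th)+s*tz-(w/2-g)*ty
def tcp_rear(th,al,s,g=0.,w=.088):
    a=np.radians(al); tz=np.array([np.sin(a),-np.cos(a)]); ty=np.array([-np.cos(a),-np.sin(a)])
    return lip(th,.008)+s*tz+(w/2-g)*ty
def getc():
    c=json.load(open("cmd.json")); return np.array(c["p"]),Ro.from_quat(c["q"])
def setc(p,R): json.dump(dict(p=list(map(float,p)),q=list(map(float,R.as_quat()))),open("cmd.json","w"))
def inc(targets,save=True):
    """targets: list of (p,R); prints rows from commanded pose"""
    p0,R0=getc()
    for p,R in targets:
        d=np.round(R0.inv().apply(p-p0),3); w=np.round((R0.inv()*R).as_rotvec(),3)
        print([d.tolist(),w.tolist(),0])
    if save: setc(p0+R0.apply(d),R0*Ro.from_rotvec(w))
def cur():
    from plant import r
    s=r.get_state(); p=s["tcp_pos"]; R=Ro.from_euler("xyz",s["eef_rot"],degrees=True)
    a=R.as_matrix(); 
    print("t",round(s["time_s"],2),"XYZ",np.round([(p-H)@ex,(p-H)@ey,p[2]],4),"al",np.round(np.degrees(np.arctan2(a[:,2]@ex,-a[2,2])),1),
      "F",np.round([s["contact_force"]@ex,s["contact_force"]@ey,s["contact_force"][2]],2),"q",np.round(s["joints"],1),"w",round(s["gripper_width"],4),"pos",np.round(p,4))
    return p,R,s
E
python3 - <<'E'
from h import *
setc([.21,-.642,.227],Ro.from_euler("xyz",[180,0,-161.906],degrees=True))
p0,R0=getc()
print(tcp_rear(1.95,15,.018,.025))
inc([(p0+[0,0,.05],R0),(p0+[0.02,0.03,.09],R0)]+[pose(.056,.32,0)]*1)
E
```

```text
[0.05592821 0.20579956]
[[0.0, 0.0, -0.05], [0.0, 0.0, 0.0], 0]
[[-0.028, 0.022, -0.09], [0.0, 0.0, 0.0], 0]
[[-0.478, 0.361, -0.093], [0.0, -0.0, 0.164], 0]
```

Call:
step_arm:
  increments:
    - [[0, 0, -0.03], [0, 0, 0], 0]
    - [[-0.01, 0.01, -0.07], [0, 0, 0.02], 0]
    - [[-0.04, 0.03, -0.09], [0, 0, 0.03], 0]
    - [[-0.075, 0.055, -0.093], [0, 0, 0.04], 0]
    - [[-0.11, 0.083, -0.093], [0, 0, 0.05], 0]
    - [[-0.145, 0.11, -0.093], [0, 0, 0.06], 0]
    - [[-0.18, 0.136, -0.093], [0, 0, 0.07], 0]
    - [[-0.215, 0.162, -0.093], [0, 0, 0.08], 0]
    - [[-0.24, 0.181, -0.093], [0, 0, 0.09], 0]
    - [[-0.24, 0.181, -0.093], [0, 0, 0.09], 0]

```text
time_s: 1.15
tcp_pos: [0.3832, -0.3923, 0.3197]
eef_rot: [180.0, 0.0, -166.9]
contact_force: [-0.7, -0.9, 1.0]
gripper_width: 0.0875
```

Run:
```python
from h import *
p,R,s=cur()
p0,R0=getc()
R0=Ro.from_euler("xyz",[180,0,-161.906],degrees=True);p0=np.array([.21,-.642,.227])
print(p0+R0.apply([-.24,.181,-.093]),s["eef_rot"])
```

```text
t 1.15 XYZ [ 0.2692 -0.2034  0.3197] al -0.0 F [ 0.75 -0.84  0.97] q [-25.2   5.8  -6.6  -0.  -77.6 -51.6] w 0.0875 pos [ 0.3832 -0.3923  0.3197]
[ 0.38191717 -0.39541231  0.32      ] [ 1.79987578e+02  4.48275102e-02 -1.66877917e+02]
```

Run:
```python
from h import *
R0=Ro.from_euler("xyz",[180,0,-161.906],degrees=True);p0=np.array([.21,-.642,.227])
setc(p0+R0.apply([-.24,.181,-.093]),R0*Ro.from_rotvec([0,0,.09]))
p,R=getc(); q,Q=pose(.056,.29,15)
from scipy.spatial.transform import Slerp
S=Slerp([0,1],Ro.concatenate([R,Q]))
inc([(p+(q-p)*f,S(f)) for f in np.linspace(0,1,9)[1:]])
```

```text
[[-0.028, 0.025, 0.004], [0.033, 0.001, 0.009], 0]
[[-0.055, 0.05, 0.008], [0.065, 0.002, 0.018], 0]
[[-0.083, 0.075, 0.011], [0.098, 0.004, 0.028], 0]
[[-0.11, 0.1, 0.015], [0.131, 0.005, 0.037], 0]
[[-0.138, 0.125, 0.019], [0.164, 0.006, 0.046], 0]
[[-0.165, 0.15, 0.023], [0.196, 0.007, 0.055], 0]
[[-0.193, 0.175, 0.026], [0.229, 0.008, 0.064], 0]
[[-0.221, 0.2, 0.03], [0.262, 0.01, 0.074], 0]
```

Call:
step_arm:
  increments:
    - [[-0.028, 0.025, 0.002], [0.033, 0.001, 0.009], 0]
    - [[-0.055, 0.05, 0.004], [0.065, 0.002, 0.018], 0]
    - [[-0.083, 0.075, 0.006], [0.098, 0.004, 0.028], 0]
    - [[-0.11, 0.1, 0.01], [0.131, 0.005, 0.037], 0]
    - [[-0.138, 0.125, 0.014], [0.164, 0.006, 0.046], 0]
    - [[-0.165, 0.15, 0.018], [0.196, 0.007, 0.055], 0]
    - [[-0.193, 0.175, 0.023], [0.229, 0.008, 0.064], 0]
    - [[-0.221, 0.2, 0.03], [0.262, 0.01, 0.074], 0]
    - [[-0.221, 0.2, 0.03], [0.262, 0.01, 0.074], 0]
    - [[-0.221, 0.2, 0.03], [0.262, 0.01, 0.074], 0]

```text
time_s: 2.15
tcp_pos: [0.5522, -0.15, 0.2887]
eef_rot: [-165.0, -0.1, -171.2]
contact_force: [0.3, -0.7, -0.1]
gripper_width: 0.0878
```

```bash
cat > look.py <<'E'
from h import *
from plant import r
n=sys.argv[1]
cur()
c=r.capture("side");i=c["color"][60:300,180:440,::-1];cv2.imwrite(f"pics/side{n}.png",cv2.resize(i,None,fx=2.4,fy=2.4,interpolation=cv2.INTER_CUBIC))
if len(sys.argv)>2:
    c=r.capture("top");i=c["color"][140:290,220:440,::-1];cv2.imwrite(f"pics/top{n}.png",cv2.convertScaleAbs(cv2.resize(i,None,fx=3.6,fy=3.6,interpolation=cv2.INTER_CUBIC),alpha=1.8))
E
python3 look.py 1 t
```

```text
t 2.15 XYZ [0.0552 0.0003 0.2887] al 15.0 F [ 0.76  0.21 -0.07] q [  14.3    6.1  -18.3   16.1  -68.  -101.9] w 0.0878 pos [ 0.5522 -0.15    0.2887]
```

View pics/side1.png

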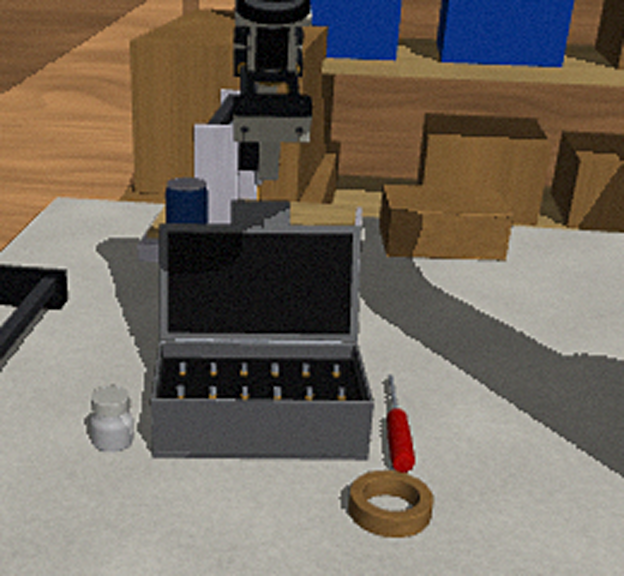

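View pics/top1.png

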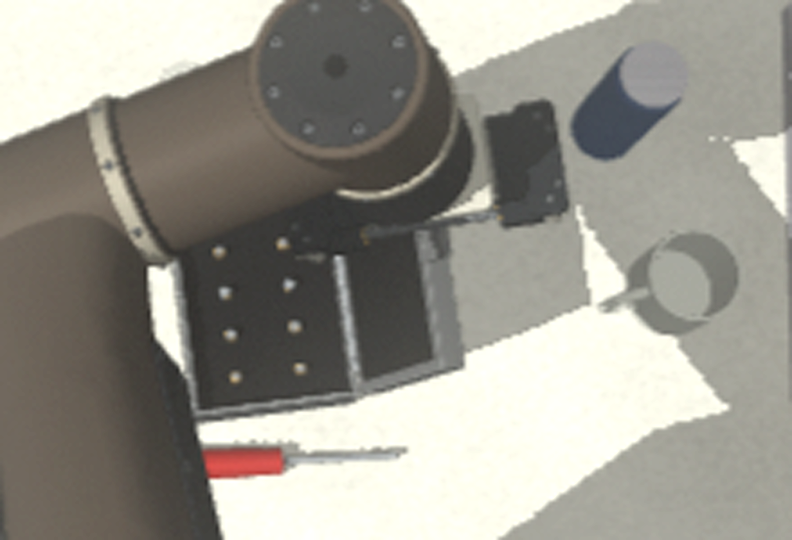

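```bash
cat > kin.py <<'E'
from h import *
from scipy.optimize import least_squares
D=[([-55.399,20.546,.682,0,-70.136,-16.507],[.21,-.642,.227],[180,0,-161.906]),
([-25.2,5.8,-6.6,0,-77.6,-51.6],[.3832,-.3923,.3197],[180,0,-166.9]),
([14.3,6.1,-18.3,16.1,-68,-101.9],[.5522,-.15,.2887],[-165,-.1,-171.2])]
E=lambda a,x:Ro.from_euler(a,x,degrees=True)
M=Ro.from_matrix(np.array([[0,0,1],[1,0,0],[0,1,0]],float).T.T)
def ori(q,s4,s6,c):
    F=E("z",q[0])*E("y",q[1]-q[2]); W=F*E("x",s4*q[3]); T=W*E("y",-q[4])
    return F,W,T,T*E("x",s6*q[5]+c)*M
E
python3 - <<'E'
from kin import *
for s4 in(1,-1):
  for s6 in(1,-1):
    for c in(0,90,180,270):
      e=[np.degrees((ori(q,s4,s6,c)[3].inv()*E("xyz",o)).magnitude()) for q,p,o in D]
      if max(e)<20: print(s4,s6,c,np.round(e,2))
E
```

```text
-1 -1 180 [0.   0.1  0.04]
```

Run:
```python
from kin import *
def rows(q,wr):
    F,W,T,R=ori(q,-1,-1,180); z=E("z",q[0]); U=z*E("y",q[1])
    cols=[z.apply([1,0,0]),z.apply([0,0,1]),U.apply([0,0,1]),F.apply([1,0,0]),R.apply([0,0,1]),(W if wr else z).apply([0,1,0])]
    return np.array(cols).T
for wr in(0,1):
    A=np.vstack([rows(q,wr) for q,p,o in D]);b=np.hstack([p for q,p,o in D])
    x,res,rk,sv=np.linalg.lstsq(A,b,rcond=None);print(wr,np.round(x,3),rk,np.round(sv,3),"resid mm",np.round((A@x-b)*1000,1))
```

```text
0 [ 0.227  0.133  0.587  0.233  0.356 -0.191] 6 [3.028 2.397 1.735 0.216 0.125 0.1  ] resid mm [  3.2  -3.8  20.6   0.8   0.2  -8.6  -5.1  -2.4 -12.1]
1 [ 0.     0.199  0.603  0.463  0.379 -0.192] 6 [3.03  2.399 1.73  0.218 0.122 0.102] resid mm [-0.1  0.1 -0.4  0.   0.1  0.1  0.1  0.   0.2]
```

```bash
cat >> kin.py <<'E'
X=np.array([0,.199,.603,.463,.379,-.192])
LO=np.array([-176,-82,-58.2,-173.8,-174.7,-.2]);HI=np.array([176,121.7,71.7,95.5,-.11,173.6]);LO[5]=-173.6
def fk(q):
    F,W,T,R=ori(q,-1,-1,180); z=E("z",q[0]); U=z*E("y",q[1])
    return X[1]*np.array([0,0,1])+U.apply([0,0,X[2]])+F.apply([X[3],0,0])+R.apply([0,0,X[4]])+W.apply([0,X[5],0]),R,W
def ik(p,R,q0):
    f=lambda q:np.r_[(fk(q)[0]-p)*10,(fk(q)[1].inv()*R).as_rotvec()*3]
    s=least_squares(f,q0,x_scale=50); return s.x,np.abs(s.fun).max()
E
python3 - <<'E'
from kin import *
q=np.array(D[2][0],float)
print(fk(q)[0])
seq=[("start",tcp_rear(1.95,15,.018,.025),15)]
for th in(1.95,1.7,1.5,1.33): seq.append((f"push{th}",tcp_rear(th,15,.018),15))
for th in(.9,.7,.5,.3,.15,0): 
    al=min(75,90-np.degrees(th)-15) ; seq.append((f"low{th}",tcp_front(th,al,.018),al))
for n,xz,al in seq:
    p,R=pose(*xz,al); q,e=ik(p,R,q)
    F,W,T,_=ori(q,-1,-1,180); wc=fk(q)[0]-R.apply([0,0,X[4]])
    print(n,np.round(xz,3),round(al),np.round(p,3),np.round(q,1),round(e,4),"wrist c",np.round(wc,3),"elbow",np.round(wc-W.apply([0,X[5],0]),3))
E
```

```text
[ 0.5517596  -0.1502913   0.28969102]
start [0.056 0.206] 15 [ 0.552 -0.151  0.206] [  14.1    9.3  -26.4   17.9  -57.1 -105.5] 0.0 wrist c [ 0.537 -0.054  0.572] elbow [0.459 0.115 0.524]
push1.95 [0.032 0.199] 15 [ 0.548 -0.127  0.199] [  16.8    9.1  -27.5   17.8  -56.8 -108.3] 0.0 wrist c [ 0.534 -0.03   0.565] elbow [0.447 0.135 0.518]
push1.7 [-0.008  0.212] 15 [ 0.542 -0.087  0.212] [  21.4    7.9  -27.    17.   -59.7 -111.9] 0.0 wrist c [0.528 0.01  0.578] elbow [0.431 0.169 0.532]
push1.5 [-0.042  0.214] 15 [ 0.537 -0.054  0.214] [  25.2    7.4  -27.    16.5  -61.  -115.2] 0.0 wrist c [0.522 0.043 0.58 ] elbow [0.416 0.196 0.536]
push1.33 [-0.07   0.211] 15 [ 0.533 -0.026  0.211] [  28.4    7.5  -27.2   16.1  -61.5 -118.2] 0.0 wrist c [0.518 0.071 0.577] elbow [0.404 0.219 0.534]
low0.9 [-0.057  0.208] 23 [ 0.535 -0.039  0.208] [  31.5    8.6  -32.    24.7  -61.4 -127.1] 0.0 wrist c [0.512 0.11  0.555] elbow [0.377 0.231 0.494]
low0.7 [-0.082  0.194] 35 [ 0.531 -0.014  0.194] [  39.3   12.6  -36.8   33.1  -64.4 -141.5] 0.0 wrist c [0.498 0.2   0.504] elbow [0.335 0.274 0.436]
low0.5 [-0.104  0.175] 46 [0.528 0.007 0.175] [  45.3   19.   -39.6   38.6  -68.7 -153.3] 0.0 wrist c [0.486 0.278 0.437] elbow [0.308 0.311 0.374]
low0.3 [-0.122  0.152] 58 [0.525 0.025 0.152] [  49.8   27.3  -40.6   41.7  -73.5 -162.8] 0.0 wrist c [0.477 0.342 0.354] elbow [0.291 0.344 0.306]
low0.15 [-0.132  0.133] 66 [0.524 0.035 0.133] [  52.2   34.3  -40.5   42.9  -77.3 -168.7] 0.0 wrist c [0.471 0.378 0.285] elbow [0.283 0.365 0.251]
low0 [-0.139  0.113] 75 [0.523 0.042 0.113] [  53.9   41.8  -39.6   43.6  -81.2 -173.9] 0.0 wrist c [0.467 0.404 0.211] elbow [0.278 0.38  0.191]
```

Run:
```python
from h import *
inc([pose(.056,z,15) for z in(.265,.235,.206)])
print()
ts=[pose(*tcp_rear(th,15,.018,g),15) for th,g in((1.95,.016),(1.95,.008),(1.95,.002),(1.9,0),(1.85,0),(1.8,0),(1.75,0),(1.7,0),(1.65,0),(1.6,0))]
inc(ts)
```

```text
[[0.0, 0.007, 0.024], [-0.0, -0.0, -0.0], 0]
[[0.0, 0.014, 0.053], [-0.0, -0.0, -0.0], 0]
[[0.0, 0.022, 0.081], [-0.0, -0.0, -0.0], 0]

[[0.0, 0.009, 0.0], [-0.0, -0.0, -0.0], 0]
[[0.0, 0.017, 0.0], [-0.0, -0.0, -0.0], 0]
[[0.0, 0.023, 0.0], [-0.0, -0.0, -0.0], 0]
[[0.0, 0.032, -0.005], [-0.0, -0.0, -0.0], 0]
[[0.0, 0.039, -0.01], [-0.0, -0.0, -0.0], 0]
[[0.0, 0.046, -0.014], [-0.0, -0.0, -0.0], 0]
[[0.0, 0.053, -0.018], [-0.0, -0.0, -0.0], 0]
[[0.0, 0.061, -0.022], [-0.0, -0.0, -0.0], 0]
[[0.0, 0.068, -0.026], [-0.0, -0.0, -0.0], 0]
[[0.0, 0.076, -0.029], [-0.0, -0.0, -0.0], 0]
```

Call:
step_arm:
  increments:
    - [[0, 0.003, 0.012], [0, 0, 0], 0]
    - [[0, 0.008, 0.03], [0, 0, 0], 0]
    - [[0, 0.014, 0.053], [0, 0, 0], 0]
    - [[0, 0.019, 0.071], [0, 0, 0], 0]
    - [[0, 0.022, 0.081], [0, 0, 0], 0]
    - [[0, 0.022, 0.081], [0, 0, 0], 0]
    - [[0, 0.022, 0.081], [0, 0, 0], 0]

```text
time_s: 2.95
tcp_pos: [0.5523, -0.1508, 0.2062]
eef_rot: [-165.0, 0.0, -171.4]
contact_force: [0.6, -0.5, 0.9]
gripper_width: 0.0874
```

```bash
python3 look.py 2
```

```text
t 2.95 XYZ [5.600e-02 2.000e-04 2.062e-01] al 15.0 F [0.58 0.53 0.91] q [  14.     9.3  -26.3   17.9  -57.2 -105.5] w 0.0874 pos [ 0.5523 -0.1508  0.2062]
```

View pics/side2.png

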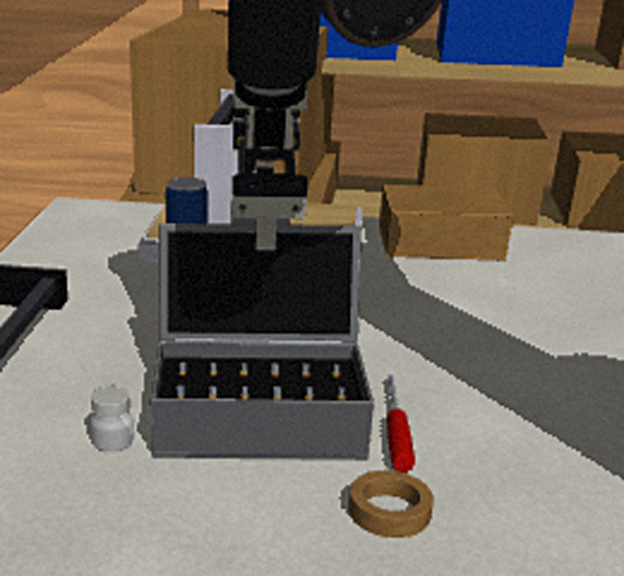

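Call:
step_arm:
  increments:
    - [[0, 0.009, 0], [0, 0, 0], 0]
    - [[0, 0.017, 0], [0, 0, 0], 0]
    - [[0, 0.022, 0], [0, 0, 0], 0]
    - [[0, 0.027, -0.003], [0, 0, 0], 0]
    - [[0, 0.032, -0.005], [0, 0, 0], 0]
    - [[0, 0.039, -0.01], [0, 0, 0], 0]
    - [[0, 0.046, -0.014], [0, 0, 0], 0]
    - [[0, 0.053, -0.018], [0, 0, 0], 0]
    - [[0, 0.061, -0.022], [0, 0, 0], 0]
    - [[0, 0.066, -0.025], [0, 0, 0], 0]

```text
time_s: 4.0
tcp_pos: [0.5413, -0.08, 0.2127]
eef_rot: [-165.0, -0.0, -171.3]
contact_force: [0.2, -0.1, -0.4]
gripper_width: 0.088
```

```bash
python3 look.py 3
```

```text
t 4.0 XYZ [-1.570e-02  1.000e-04  2.127e-01] al 15.0 F [ 0.13  0.14 -0.44] q [  22.2    7.7  -26.9   16.9  -60.1 -112.6] w 0.088 pos [ 0.5413 -0.08    0.2127]
```

View pics/side3.png

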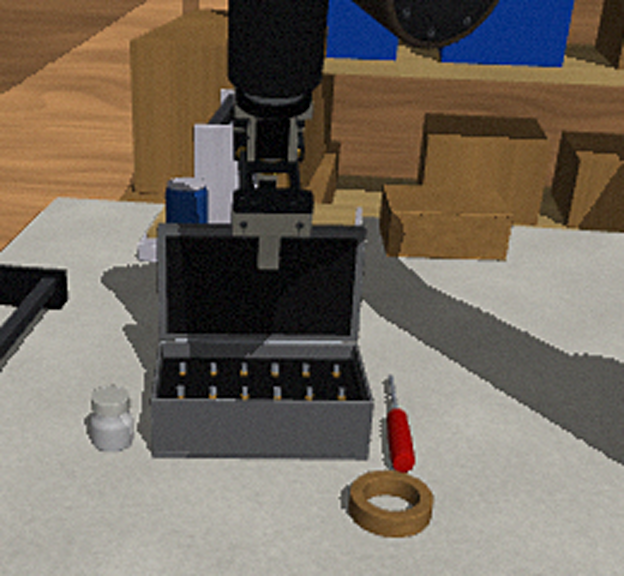

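```bash
cat > ang.py <<'E'
from h import *
def proj(n,P):
    c=d[n];return cv2.projectPoints(np.array(P,float).reshape(-1,1,3),c["rvec"],c["tvec"],c["intrinsics"],None)[0][:,0]
if __name__=="__main__":
  for th in(1.95,1.8,1.7,1.65,1.5,1.4,1.2,1,.8,.6,.4,.2,.1,.05,0):
    x,z=lip(th,0,.14); P=[H+x*ex+s*.12*ey+z*ez for s in(1,-1)]
    u=(proj("side",P)-[180,60])*2.4
    print(th,np.round(u).tolist())
E
python3 ang.py
```

```text
1.95 [[163.0, 221.0], [365.0, 224.0]]
1.8 [[162.0, 222.0], [368.0, 225.0]]
1.7 [[161.0, 224.0], [369.0, 227.0]]
1.65 [[160.0, 225.0], [370.0, 228.0]]
1.5 [[159.0, 232.0], [373.0, 235.0]]
1.4 [[158.0, 237.0], [374.0, 240.0]]
1.2 [[157.0, 253.0], [377.0, 256.0]]
1 [[155.0, 272.0], [379.0, 276.0]]
0.8 [[154.0, 296.0], [380.0, 299.0]]
0.6 [[153.0, 321.0], [381.0, 324.0]]
0.4 [[153.0, 348.0], [381.0, 351.0]]
0.2 [[153.0, 374.0], [379.0, 377.0]]
0.1 [[153.0, 386.0], [378.0, 389.0]]
0.05 [[153.0, 392.0], [378.0, 395.0]]
0 [[153.0, 398.0], [377.0, 401.0]]
```

Run:
```python
from h import *
# actual commanded: last row was [0,.066,-.025] vs saved .076,-.029
p,R=getc(); setc(p+R.apply([0,-.010,.004]),R)
for th in(1.6,1.55,1.5,1.46,1.42,1.38,1.34): inc([pose(*tcp_rear(th,15,.018),15)],False)
```

```text
[[0.0, 0.01, -0.004], [-0.0, -0.0, -0.0], 0]
[[0.0, 0.018, -0.006], [-0.0, -0.0, -0.0], 0]
[[0.0, 0.026, -0.008], [-0.0, -0.0, -0.0], 0]
[[0.0, 0.033, -0.01], [-0.0, -0.0, -0.0], 0]
[[0.0, 0.039, -0.011], [-0.0, -0.0, -0.0], 0]
[[0.0, 0.046, -0.012], [-0.0, -0.0, -0.0], 0]
[[0.0, 0.053, -0.013], [-0.0, -0.0, -0.0], 0]
```

Call:
step_arm:
  increments:
    - [[0, 0.006, -0.003], [0, 0, 0], 0]
    - [[0, 0.013, -0.005], [0, 0, 0], 0]
    - [[0, 0.02, -0.007], [0, 0, 0], 0]
    - [[0, 0.026, -0.008], [0, 0, 0], 0]
    - [[0, 0.033, -0.008], [0, 0, 0], 0]
    - [[0, 0.039, -0.008], [0, 0, 0], 0]
    - [[0, 0.043, -0.008], [0, 0, 0], 0]

```text
time_s: 4.75
tcp_pos: [0.5348, -0.0372, 0.209]
eef_rot: [-165.0, -0.0, -171.3]
contact_force: [0.3, 0.3, -0.2]
gripper_width: 0.0879
```

```bash
python3 look.py 4
```

```text
t 4.75 XYZ [-5.89e-02  1.00e-04  2.09e-01] al 15.0 F [-0.21  0.33 -0.17] q [  27.1    7.6  -27.3   16.3  -61.  -117.1] w 0.0879 pos [ 0.5348 -0.0372  0.209 ]
```

View pics/side4.png

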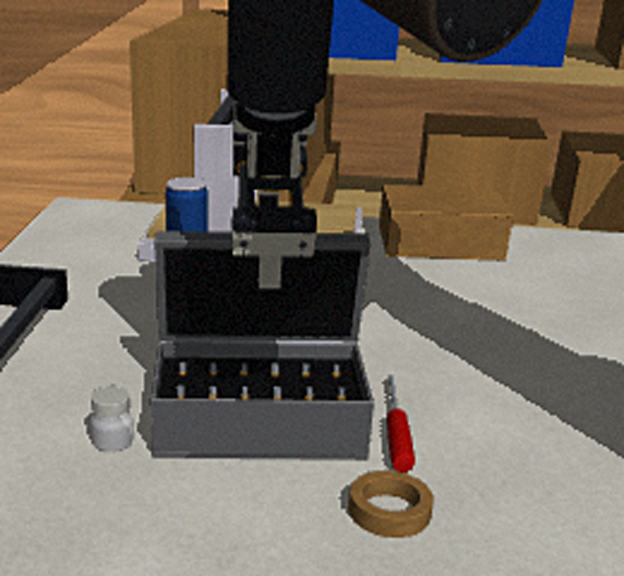

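Run:
```python
from h import *
p,R=getc(); setc(p+R.apply([0,.043,-.008]),R)
print(tcp_rear(1.3,15,.02),tcp_front(.85,24,.02),tcp_front(.8,27,.02))
inc([pose(*tcp_rear(1.3,16,.022),16),pose(-.072,.204,18),pose(-.068,.200,22),pose(*tcp_front(.8,26,.02),26)],False)
```

```text
[-0.07455569  0.20831121] [-0.06254644  0.20084061] [-0.06876263  0.19767127]
[[0.0, 0.016, -0.0], [0.017, -0.0, -0.0], 0]
[[0.0, 0.015, 0.002], [0.052, -0.0, -0.0], 0]
[[0.0, 0.012, 0.007], [0.122, -0.0, -0.0], 0]
[[0.0, 0.014, 0.01], [0.192, -0.0, -0.0], 0]
```

Call:
step_arm:
  increments:
    - [[0, 0.006, 0], [0.01, 0, 0], 0]
    - [[0, 0.012, 0], [0.02, 0, 0], 0]
    - [[0, 0.016, 0], [0.05, 0, 0], 0]
    - [[0, 0.015, 0.003], [0.1, 0, 0], 0]
    - [[0, 0.013, 0.007], [0.15, 0, 0], 0]

```text
time_s: 5.3
tcp_pos: [0.5335, -0.0267, 0.1993]
eef_rot: [-156.3, 0.1, -171.3]
contact_force: [0.5, 0.4, 0.5]
gripper_width: 0.0876
```

```bash
python3 look.py 5
```

```text
t 5.3 XYZ [-0.0695  0.0005  0.1993] al 23.7 F [-0.3   0.54  0.54] q [  33.     9.1  -32.5   24.8  -61.  -128.9] w 0.0876 pos [ 0.5335 -0.0267  0.1993]
```

View pics/side5.png

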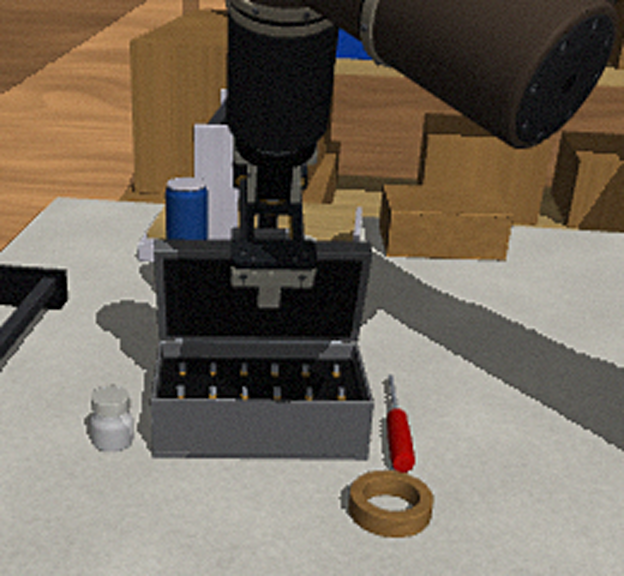

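Call:
step_arm:
  increments:
    - [[0, 0, 0.002], [0.02, 0, 0], 0]
    - [[0, 0, 0.004], [0.04, 0, 0], 0]
    - [[0, 0, 0.004], [0.04, 0, 0], 0]

```text
time_s: 5.65
tcp_pos: [0.5334, -0.0287, 0.1951]
eef_rot: [-154.1, -0.1, -171.3]
contact_force: [0.1, -1.4, 0.2]
gripper_width: 0.0877
```

```bash
python3 look.py 6
```

```text
t 5.65 XYZ [-0.0675  0.      0.1951] al 25.9 F [ 1.35 -0.14  0.18] q [  33.8    9.8  -33.8   26.9  -61.  -131.4] w 0.0877 pos [ 0.5334 -0.0287  0.1951]
```

View pics/side6.png

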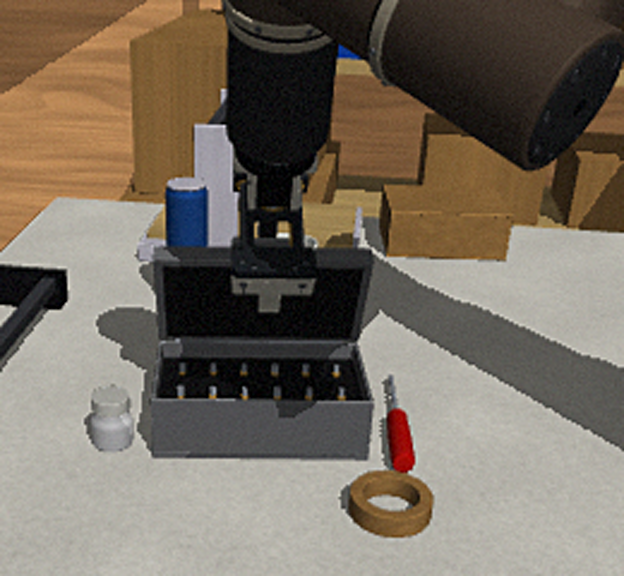

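Call:
step_arm:
  increments:
    - [[0, 0, 0], [0, 0, 0], 0]
    - [[0, 0, 0], [0, 0, 0], 0]
    - [[0, 0, 0], [0, 0, 0], 0]

```text
time_s: 6.0
tcp_pos: [0.5337, -0.0289, 0.1957]
eef_rot: [-154.1, 0.0, -171.3]
contact_force: [-0.1, 0.6, -0.4]
gripper_width: 0.0875
```

```bash
python3 look.py 7
```

```text
t 6.0 XYZ [-0.0673  0.0002  0.1957] al 25.9 F [-0.61 -0.04 -0.37] q [  33.8    9.7  -33.8   26.9  -61.  -131.3] w 0.0875 pos [ 0.5337 -0.0289  0.1957]
```

View pics/side7.png

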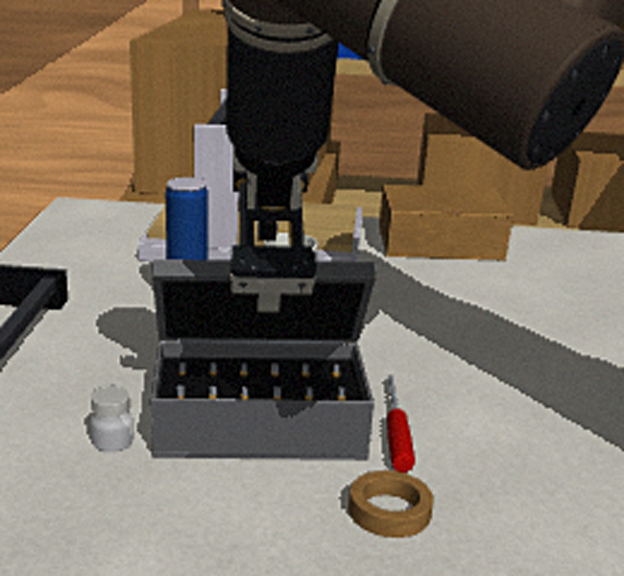

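Call:
step_arm:
  increments:
    - [[0, 0, 0], [0, 0, 0], 0]
    - [[0, 0, 0], [0, 0, 0], 0]
    - [[0, 0, 0], [0, 0, 0], 0]
    - [[0, 0, 0], [0, 0, 0], 0]

```text
time_s: 6.45
tcp_pos: [0.5335, -0.0287, 0.1954]
eef_rot: [-154.1, -0.0, -171.3]
contact_force: [-0.9, 1.8, -0.8]
gripper_width: 0.0875
```

```bash
python3 look.py 8
```

```text
t 6.45 XYZ [-0.0675  0.0002  0.1954] al 25.9 F [-1.91 -0.6  -0.84] q [  33.8    9.7  -33.8   26.9  -61.  -131.3] w 0.0875 pos [ 0.5335 -0.0287  0.1954]
```

View pics/side8.png

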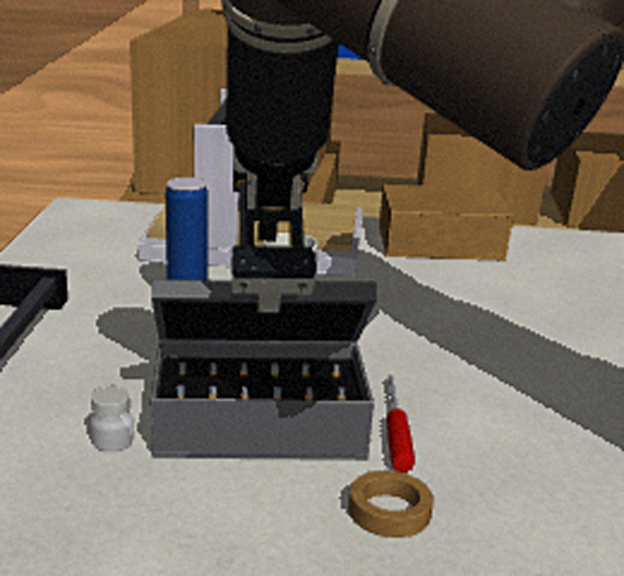

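```bash
cat >> kin.py <<'E'
from scipy.optimize import fsolve
def contact(xz,al):
    return fsolve(lambda v:tcp_front(v[0],al,v[1])-xz,[.8,.02])
E
python3 - <<'E'
from kin import *
th0,s0=contact(np.array([-.0675,.1954]),25.9);print(th0,s0)
setc(*pose(-.0675,.1954,25.9))
q=np.array([33.8,9.7,-33.8,26.9,-61,-131.3]);L=[]
for k,th in enumerate(np.arange(.8,.0,-.05)):
    f=1-th/th0; al=25.9+(62-25.9)*f; s=s0+(.018-s0)*f
    xz=tcp_front(th,al,s); L.append(pose(*xz,al)); q,e=ik(*L[-1],q); print(round(th,2),round(al,1),np.round(xz,4),np.round(q,1),round(e,4))
inc(L[:9],False)
E
```

```text
0.8032548783407256 0.021916808702202088
0.8 26.0 [-0.0679  0.1952] [  34.     9.8  -34.    27.   -60.9 -131.7] 0.0
0.75 28.3 [-0.0739  0.1913] [  35.6   10.6  -35.    28.8  -61.3 -134.8] 0.0
0.7 30.5 [-0.0797  0.1871] [  37.2   11.6  -36.    30.4  -61.8 -137.7] 0.0
0.65 32.8 [-0.0853  0.1827] [  38.7   12.6  -36.9   31.9  -62.4 -140.6] 0.0
0.6 35.0 [-0.0906  0.178 ] [  40.1   13.8  -37.7   33.3  -63.  -143.4] 0.0
0.55 37.3 [-0.0957  0.173 ] [  41.5   15.1  -38.4   34.6  -63.7 -146. ] 0.0
0.5 39.5 [-0.1005  0.1678] [  42.7   16.4  -39.    35.8  -64.4 -148.5] 0.0
0.45 41.8 [-0.105   0.1623] [  43.9   17.9  -39.5   36.9  -65.1 -151. ] 0.0
0.4 44.0 [-0.1092  0.1567] [  45.    19.4  -40.    37.9  -65.8 -153.3] 0.0
0.35 46.3 [-0.1132  0.1508] [  46.    21.   -40.4   38.8  -66.6 -155.5] 0.0
0.3 48.5 [-0.1168  0.1447] [  47.    22.7  -40.7   39.6  -67.4 -157.6] 0.0
0.25 50.8 [-0.1201  0.1385] [  47.9   24.5  -41.    40.3  -68.1 -159.7] 0.0
0.2 53.0 [-0.123   0.1321] [  48.7   26.3  -41.2   41.   -68.9 -161.7] 0.0
0.15 55.3 [-0.1256  0.1256] [  49.4   28.2  -41.3   41.6  -69.8 -163.6] 0.0
0.1 57.5 [-0.1279  0.119 ] [  50.1   30.1  -41.4   42.1  -70.6 -165.4] 0.0
0.05 59.8 [-0.1299  0.1122] [  50.7   32.1  -41.4   42.6  -71.4 -167.1] 0.0
[[0.0, 0.0, 0.0], [0.003, -0.0, 0.0], 0]
[[-0.0, 0.008, 0.001], [0.042, 0.0, 0.0], 0]
[[-0.0, 0.015, 0.002], [0.081, -0.0, 0.0], 0]
[[-0.0, 0.022, 0.004], [0.12, -0.0, -0.0], 0]
[[-0.0, 0.028, 0.006], [0.159, -0.0, -0.0], 0]
[[0.0, 0.035, 0.008], [0.199, -0.0, -0.0], 0]
[[-0.0, 0.042, 0.01], [0.238, 0.0, 0.0], 0]
[[0.0, 0.048, 0.013], [0.277, -0.0, 0.0], 0]
[[-0.0, 0.054, 0.017], [0.316, -0.0, -0.0], 0]
```

Call:
step_arm:
  increments:
    - [[0, 0.002, 0], [0.01, 0, 0], 0]
    - [[0, 0.005, 0.001], [0.025, 0, 0], 0]
    - [[0, 0.008, 0.001], [0.042, 0, 0], 0]
    - [[0, 0.012, 0.002], [0.062, 0, 0], 0]
    - [[0, 0.015, 0.002], [0.081, 0, 0], 0]
    - [[0, 0.019, 0.003], [0.1, 0, 0], 0]
    - [[0, 0.022, 0.004], [0.12, 0, 0], 0]
    - [[0, 0.025, 0.005], [0.14, 0, 0], 0]
    - [[0, 0.028, 0.006], [0.159, 0, 0], 0]
    - [[0, 0.031, 0.007], [0.179, 0, 0], 0]

```text
time_s: 7.5
tcp_pos: [0.5299, -0.0039, 0.1755]
eef_rot: [-143.8, -0.0, -171.3]
contact_force: [-0.0, 1.6, 0.2]
gripper_width: 0.0876
```

```bash
python3 look.py 9
python3 - <<'E'
from kin import *
p,R=getc(); p=p+R.apply([0,.031,.007]);R=R*Ro.from_rotvec([.179,0,0]); setc(p,R)
m=R.as_matrix();al=np.degrees(np.arctan2(m[:,2]@ex,-m[2,2]));print(al,contact(np.array([(p-H)@ex,p[2]]),al))
L=[]
for th in np.arange(.55,.05,-.05):
    f=1-th/.803; al=25.9+(62-25.9)*f; s=.0219+(.018-.0219)*f
    L.append(pose(*tcp_front(th,al,s),al))
inc(L,False)
E
```

```text
t 7.5 XYZ [-0.0926  0.0003  0.1755] al 36.2 F [-1.58  0.2   0.2 ] q [  40.7   14.4  -38.    34.1  -63.5 -144.6] w 0.0876 pos [ 0.5299 -0.0039  0.1755]
36.15594453284174 [0.57953216 0.0215495 ]
[[0.0, 0.004, 0.0], [0.02, -0.0, -0.0], 0]
[[0.0, 0.011, 0.001], [0.059, 0.0, 0.0], 0]
[[-0.0, 0.018, 0.003], [0.098, -0.0, 0.0], 0]
[[0.0, 0.025, 0.005], [0.137, -0.0, 0.0], 0]
[[-0.0, 0.031, 0.008], [0.176, -0.0, -0.0], 0]
[[-0.0, 0.038, 0.01], [0.216, -0.0, -0.0], 0]
[[0.0, 0.044, 0.014], [0.255, -0.0, -0.0], 0]
[[0.0, 0.05, 0.017], [0.294, -0.0, -0.0], 0]
[[0.0, 0.056, 0.021], [0.333, -0.0, 0.0], 0]
[[0.0, 0.062, 0.025], [0.373, -0.0, 0.0], 0]
```

View pics/side9.png

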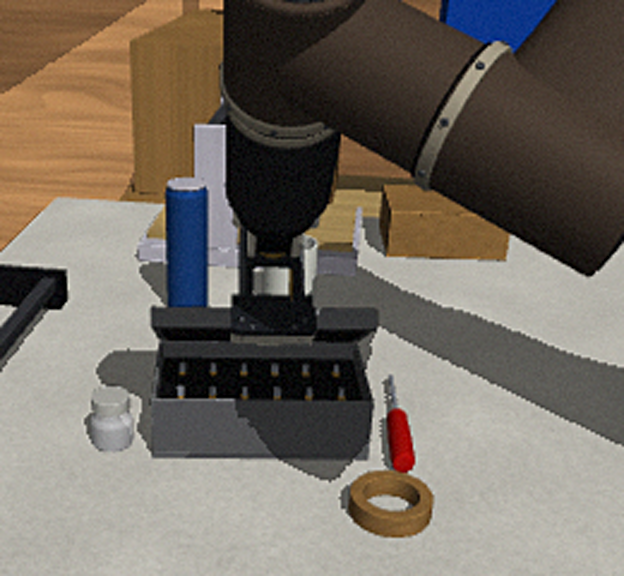

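Call:
step_arm:
  increments:
    - [[0, 0.004, 0], [0.02, 0, 0], 0]
    - [[0, 0.007, 0.001], [0.04, 0, 0], 0]
    - [[0, 0.011, 0.001], [0.059, 0, 0], 0]
    - [[0, 0.015, 0.002], [0.079, 0, 0], 0]
    - [[0, 0.018, 0.003], [0.098, 0, 0], 0]
    - [[0, 0.022, 0.004], [0.118, 0, 0], 0]
    - [[0, 0.025, 0.005], [0.137, 0, 0], 0]
    - [[0, 0.028, 0.006], [0.157, 0, 0], 0]
    - [[0, 0.031, 0.008], [0.176, 0, 0], 0]
    - [[0, 0.035, 0.009], [0.196, 0, 0], 0]

```text
time_s: 8.55
tcp_pos: [0.5263, 0.0185, 0.1475]
eef_rot: [-132.5, -0.0, -171.3]
contact_force: [0.1, 0.1, -0.2]
gripper_width: 0.0875
```

```bash
python3 look.py 10
python3 - <<'E'
from kin import *
p,R=getc(); p=p+R.apply([0,.035,.009]);R=R*Ro.from_rotvec([.196,0,0]); setc(p,R)
m=R.as_matrix();al=np.degrees(np.arctan2(m[:,2]@ex,-m[2,2]));print(al,contact(np.array([(p-H)@ex,p[2]]),al))
L=[]
for th in np.arange(.3,-.09,-.04):
    f=min(1,1-th/.803); al=25.9+(62-25.9)*f; s=.0219+(.018-.0219)*f
    L.append(pose(*tcp_front(th,al,s),al))
inc(L,False)
E
```

```text
t 8.55 XYZ [-0.1153  0.0002  0.1475] al 47.5 F [-0.09  0.11 -0.19] q [  46.5   21.9  -40.5   39.2  -67.1 -156.5] w 0.0875 pos [0.5263 0.0185 0.1475]
47.38591731740588 [0.32320991 0.01933916]
[[-0.0, 0.003, 0.001], [0.02, -0.0, 0.0], 0]
[[0.0, 0.009, 0.002], [0.051, -0.0, 0.0], 0]
[[0.0, 0.014, 0.004], [0.082, -0.0, 0.0], 0]
[[0.0, 0.019, 0.006], [0.114, -0.0, 0.0], 0]
[[0.0, 0.025, 0.008], [0.145, 0.0, 0.0], 0]
[[0.0, 0.03, 0.01], [0.177, -0.0, 0.0], 0]
[[0.0, 0.035, 0.013], [0.208, -0.0, 0.0], 0]
[[0.0, 0.04, 0.015], [0.239, 0.0, 0.0], 0]
[[-0.0, 0.044, 0.019], [0.255, -0.0, 0.0], 0]
[[0.0, 0.049, 0.024], [0.255, -0.0, 0.0], 0]
```

View pics/side10.png

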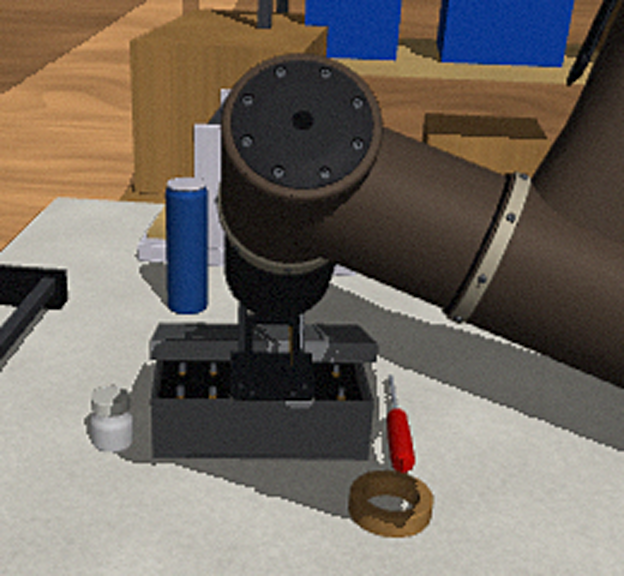

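Call:
step_arm:
  increments:
    - [[0, 0.003, 0.001], [0.02, 0, 0], 0]
    - [[0, 0.006, 0.001], [0.035, 0, 0], 0]
    - [[0, 0.009, 0.002], [0.051, 0, 0], 0]
    - [[0, 0.012, 0.003], [0.067, 0, 0], 0]
    - [[0, 0.014, 0.004], [0.082, 0, 0], 0]
    - [[0, 0.017, 0.005], [0.098, 0, 0], 0]
    - [[0, 0.019, 0.006], [0.114, 0, 0], 0]
    - [[0, 0.022, 0.007], [0.13, 0, 0], 0]
    - [[0, 0.025, 0.008], [0.145, 0, 0], 0]
    - [[0, 0.026, 0.009], [0.153, 0, 0], 0]

```text
time_s: 9.6
tcp_pos: [0.5247, 0.0295, 0.122]
eef_rot: [-123.8, -0.0, -171.3]
contact_force: [0.1, 1.9, -1.7]
gripper_width: 0.0876
```

```bash
python3 look.py 11
python3 - <<'E'
from kin import *
p,R=getc(); p=p+R.apply([0,.026,.009]);R=R*Ro.from_rotvec([.153,0,0]); setc(p,R)
m=R.as_matrix();al=np.degrees(np.arctan2(m[:,2]@ex,-m[2,2]));print(al,contact(np.array([(p-H)@ex,p[2]]),al))
L=[]
for th in [.12,.10,.08,.06,.04,.02,0,-.02,-.04,-.06]:
    f=min(1,1-th/.803); al=25.9+(62-25.9)*f; s=.0219+(.018-.0219)*f
    L.append(pose(*tcp_front(th,al,s),al))
inc(L,False)
E
```

```text
t 9.6 XYZ [-0.1265  0.0002  0.122 ] al 56.2 F [-1.83  0.41 -1.75] q [  49.6   29.   -41.3   41.9  -70.2 -164.2] w 0.0876 pos [0.5247 0.0295 0.122 ]
56.15217158290748 [0.12836706 0.01908661]
[[-0.0, 0.001, -0.0], [0.008, -0.0, -0.0], 0]
[[0.0, 0.004, 0.001], [0.024, -0.0, 0.0], 0]
[[-0.0, 0.006, 0.001], [0.039, -0.0, 0.0], 0]
[[0.0, 0.009, 0.002], [0.055, -0.0, 0.0], 0]
[[-0.0, 0.012, 0.003], [0.071, -0.0, 0.0], 0]
[[0.0, 0.014, 0.004], [0.086, -0.0, 0.0], 0]
[[-0.0, 0.017, 0.005], [0.102, -0.0, 0.0], 0]
[[-0.0, 0.02, 0.007], [0.102, -0.0, 0.0], 0]
[[-0.0, 0.023, 0.009], [0.102, -0.0, 0.0], 0]
[[0.0, 0.025, 0.011], [0.102, -0.0, 0.0], 0]
```

View pics/side11.png

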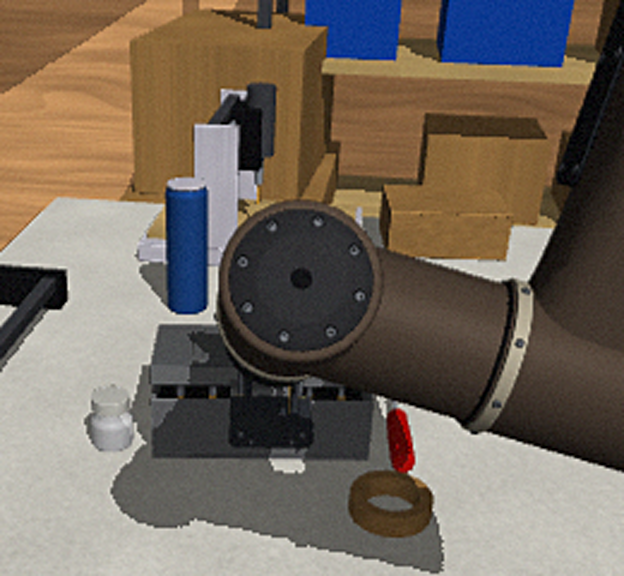

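Call:
step_arm:
  increments:
    - [[0, 0.001, 0], [0.008, 0, 0], 0]
    - [[0, 0.003, 0.001], [0.016, 0, 0], 0]
    - [[0, 0.004, 0.001], [0.024, 0, 0], 0]
    - [[0, 0.005, 0.001], [0.031, 0, 0], 0]
    - [[0, 0.006, 0.001], [0.039, 0, 0], 0]
    - [[0, 0.008, 0.002], [0.047, 0, 0], 0]
    - [[0, 0.009, 0.002], [0.055, 0, 0], 0]
    - [[0, 0.01, 0.002], [0.063, 0, 0], 0]
    - [[0, 0.011, 0.003], [0.067, 0, 0], 0]
    - [[0, 0.012, 0.003], [0.071, 0, 0], 0]

```text
time_s: 10.65
tcp_pos: [0.524, 0.0334, 0.1107]
eef_rot: [-119.8, -0.0, -171.3]
contact_force: [0.4, -0.4, -1.4]
gripper_width: 0.0883
```

```bash
python3 look.py 12
python3 - <<'E'
from kin import *
p,R=getc(); p=p+R.apply([0,.012,.003]);R=R*Ro.from_rotvec([.071,0,0]); setc(p,R)
m=R.as_matrix();al=np.degrees(np.arctan2(m[:,2]@ex,-m[2,2]));print(al,contact(np.array([(p-H)@ex,p[2]]),al))
L=[]
for th in [.03,.02,.01,0,-.01,-.02,-.03,-.04]:
    L.append(pose(*tcp_front(th,61,.018),61))
inc(L,False)
E
```

```text
t 10.65 XYZ [-1.304e-01  1.000e-04  1.107e-01] al 60.2 F [ 0.49  0.29 -1.38] q [  50.7   32.4  -41.3   42.7  -71.8 -167.3] w 0.0883 pos [0.524  0.0334 0.1107]
60.22017192833633 [0.03870908 0.01793904]
[[-0.0, 0.001, 0.0], [0.014, -0.0, 0.0], 0]
[[-0.0, 0.003, 0.001], [0.014, -0.0, 0.0], 0]
[[-0.0, 0.004, 0.002], [0.014, -0.0, 0.0], 0]
[[-0.0, 0.005, 0.003], [0.014, -0.0, 0.0], 0]
[[-0.0, 0.007, 0.003], [0.014, -0.0, 0.0], 0]
[[-0.0, 0.008, 0.004], [0.014, -0.0, 0.0], 0]
[[-0.0, 0.01, 0.005], [0.014, -0.0, 0.0], 0]
[[0.0, 0.011, 0.006], [0.014, -0.0, 0.0], 0]
```

View pics/side12.png

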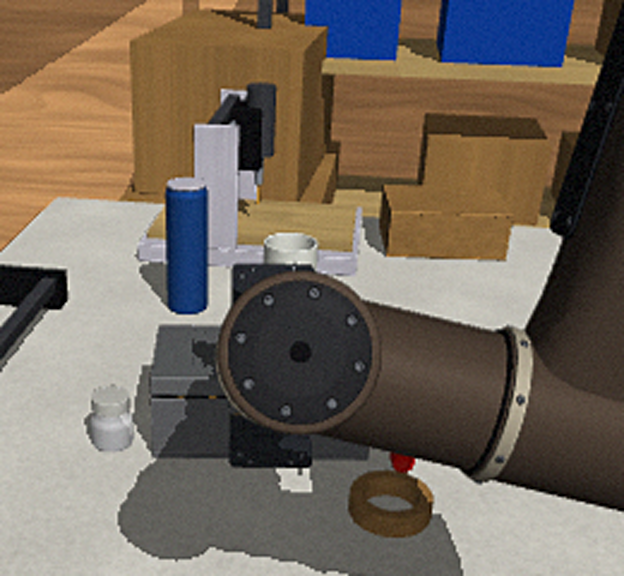

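Call:
step_arm:
  increments:
    - [[0, 0.001, 0], [0.005, 0, 0], 0]
    - [[0, 0.0015, 0.0005], [0.01, 0, 0], 0]
    - [[0, 0.002, 0.001], [0.014, 0, 0], 0]
    - [[0, 0.003, 0.001], [0.014, 0, 0], 0]
    - [[0, 0.0035, 0.0015], [0.014, 0, 0], 0]
    - [[0, 0.004, 0.002], [0.014, 0, 0], 0]
    - [[0, 0.0045, 0.0025], [0.014, 0, 0], 0]
    - [[0, 0.005, 0.003], [0.014, 0, 0], 0]
    - [[0, 0.0055, 0.003], [0.014, 0, 0], 0]
    - [[0, 0.006, 0.003], [0.014, 0, 0], 0]

```text
time_s: 11.7
tcp_pos: [0.5238, 0.0334, 0.1043]
eef_rot: [-118.9, -0.0, -171.4]
contact_force: [-0.7, -0.4, 0.1]
gripper_width: 0.0881
```

```bash
python3 look.py 13
python3 - <<'E'
from kin import *
p,R=getc(); p=p+R.apply([0,.006,.003]);R=R*Ro.from_rotvec([.014,0,0]); setc(p,R)
m=R.as_matrix();al=np.degrees(np.arctan2(m[:,2]@ex,-m[2,2]));print(al,contact(np.array([(p-H)@ex,p[2]]),al))
E
```

```text
t 11.7 XYZ [-1.304e-01 -1.000e-04  1.043e-01] al 61.1 F [ 0.25 -0.76  0.11] q [  50.9   33.5  -41.4   43.   -71.7 -168.2] w 0.0881 pos [0.5238 0.0334 0.1043]
61.02231284151948 [-0.00373478  0.01812429]
```

View pics/side13.png

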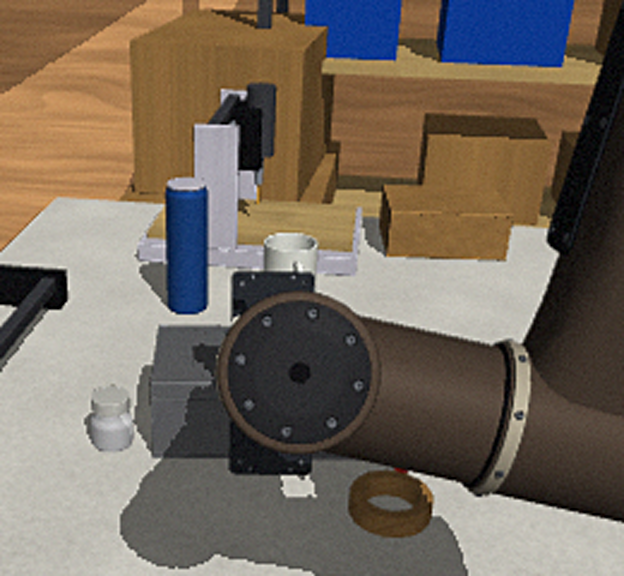

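Call:
step_arm:
  increments:
    - [[0, 0.0005, 0.0005], [0, 0, 0], 0]
    - [[0, 0.001, 0.0005], [0, 0, 0], 0]
    - [[0, 0.0015, 0.001], [0, 0, 0], 0]
    - [[0, 0.002, 0.001], [0, 0, 0], 0]
    - [[0, 0.0025, 0.0015], [0, 0, 0], 0]
    - [[0, 0.003, 0.0015], [0, 0, 0], 0]
    - [[0, 0.004, 0.002], [0, 0, 0], 0]
    - [[0, 0.005, 0.002], [0, 0, 0], 0]
    - [[0, 0.005, 0.002], [0, 0, 0], 0]

```text
time_s: 12.65
tcp_pos: [0.5239, 0.0345, 0.0987]
eef_rot: [-119.0, -0.0, -171.3]
contact_force: [-0.5, -0.3, -0.5]
gripper_width: 0.0876
```

```bash
python3 look.py 14
python3 - <<'E'
from plant import r
import cv2
c=r.capture("wrist");cv2.imwrite("pics/wrist14.png",c["color"][:,:,::-1])
E
```

```text
t 12.65 XYZ [-1.315e-01  1.000e-04  9.870e-02] al 61.0 F [ 0.24 -0.5  -0.45] q [  50.9   34.   -41.5   43.2  -71.3 -168.7] w 0.0876 pos [0.5239 0.0345 0.0987]
```

View pics/side14.png

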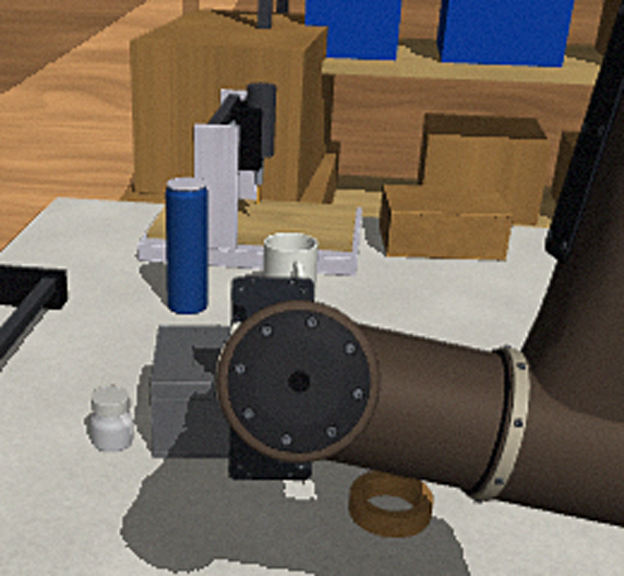

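View pics/wrist14.png

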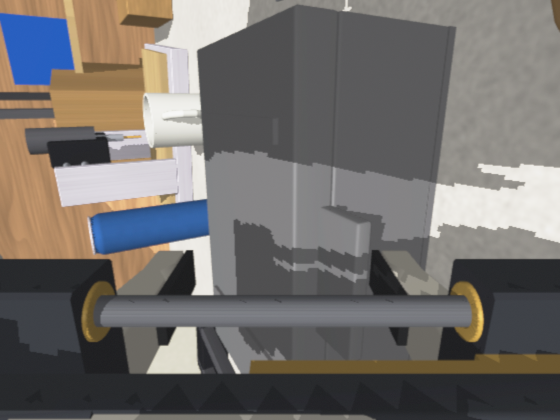

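Run:
```python
from kin import *
setc(*pose(-.1315,.0987,61))
q=np.array([50.9,34,-41.5,43.2,-71.3,-168.7])
L=[pose(*v) for v in((-.15,.099,61),(-.175,.1,60),(-.2,.105,57),(-.225,.115,54),(-.25,.13,50),(-.26,.16,46),(-.26,.19,43),(-.26,.22,41),(-.26,.24,40))]
for l in L: q,e=ik(*l,q);print(np.round(q,1),round(e,3))
inc(L)
```

```text
[  52.7   34.6  -40.    41.3  -72.2 -168.4] 0.0
[  54.7   34.7  -37.7   38.9  -73.2 -167.4] 0.0
[  56.2   33.4  -35.5   36.2  -73.4 -165.3] 0.0
[  57.5   31.8  -32.9   33.6  -74.2 -163. ] 0.0
[  58.5   29.5  -30.2   30.8  -74.9 -160.3] 0.0
[  58.4   25.7  -28.    28.6  -76.4 -156.8] 0.0
[  57.7   22.3  -26.3   27.2  -77.9 -153.7] 0.0
[  57.3   19.7  -24.3   26.1  -80.2 -151.1] 0.0
[  57.    18.2  -22.8   25.6  -81.9 -149.6] 0.0
[[0.0, 0.009, -0.016], [0.0, 0.0, 0.0], 0]
[[-0.0, 0.02, -0.039], [-0.017, -0.0, 0.0], 0]
[[-0.0, 0.028, -0.063], [-0.07, 0.0, 0.0], 0]
[[0.0, 0.031, -0.09], [-0.122, -0.0, -0.0], 0]
[[-0.0, 0.03, -0.119], [-0.192, -0.0, 0.0], 0]
[[-0.0, 0.009, -0.142], [-0.262, -0.0, -0.0], 0]
[[-0.0, -0.018, -0.157], [-0.314, -0.0, 0.0], 0]
[[-0.0, -0.044, -0.171], [-0.349, 0.0, 0.0], 0]
[[-0.0, -0.061, -0.181], [-0.367, -0.0, -0.0], 0]
```

Call:
step_arm:
  increments:
    - [[0, 0.009, -0.016], [0, 0, 0], 0]
    - [[0, 0.02, -0.039], [-0.017, 0, 0], 0]
    - [[0, 0.028, -0.063], [-0.07, 0, 0], 0]
    - [[0, 0.031, -0.09], [-0.122, 0, 0], 0]
    - [[0, 0.03, -0.119], [-0.192, 0, 0], 0]
    - [[0, 0.009, -0.142], [-0.262, 0, 0], 0]
    - [[0, -0.018, -0.157], [-0.314, 0, 0], 0]
    - [[0, -0.044, -0.171], [-0.349, 0, 0], 0]
    - [[0, -0.061, -0.181], [-0.367, 0, 0], 0]
    - [[0, -0.061, -0.181], [-0.367, 0, 0], 0]

```text
time_s: 13.75
tcp_pos: [0.5053, 0.1624, 0.2427]
eef_rot: [-140.2, 0.2, -171.3]
contact_force: [-0.5, 0.7, -0.2]
gripper_width: 0.0881
```

```bash
python3 look.py 15 t
```

```text
t 13.75 XYZ [-0.2607  0.0011  0.2427] al 39.8 F [-0.72 -0.41 -0.19] q [  56.9   17.9  -22.6   25.6  -82.1 -149.4] w 0.0881 pos [0.5053 0.1624 0.2427]
```

View pics/side15.png

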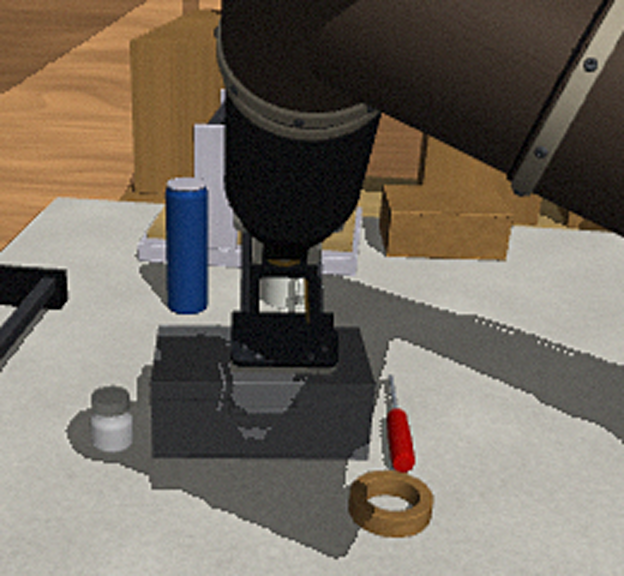

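View pics/top15.png

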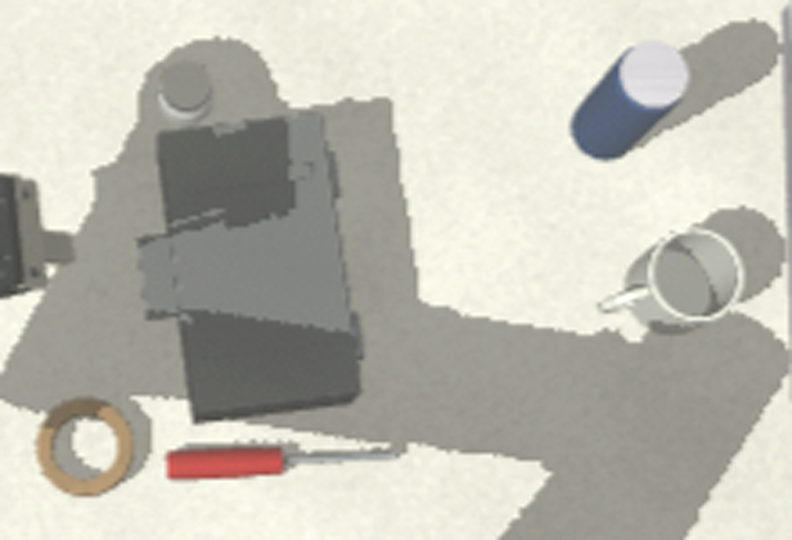

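Call:
step_arm:
  increments:
    - [[0, 0, 0], [0, 0, 0], 0]
    - [[0, 0, 0], [0, 0, 0], 0]
    - [[0, 0, 0], [0, 0, 0], 0]

```text
time_s: 14.15
tcp_pos: [0.5043, 0.1616, 0.2389]
eef_rot: [-139.9, -0.1, -171.3]
contact_force: [-0.6, 0.1, -0.6]
gripper_width: 0.0875
```

```bash
python3 -c "
from plant import r
print(r.close_job())"
```

```text
the job is handed in; nothing more can be done
None
```

The lid is shut and the hand is clear; I handed the job in at 14.2 s, and the hand-in gave no verdict.

**What I did:** I put the fully open gripper over the lip, one finger behind it and one in front, and gripped nothing. The rear finger pushed the lid from its stop past upright to about 1.3 rad. It then fell freely until the front finger caught it at about 0.8 rad. I lowered it on that finger at about 0.25 rad/s, slowing to under 0.1 rad/s near the end. I kept the finger under the lip until the lid was shut and a few mm below that, then drew the hand out and up.

**Last checks:**
- **Lid:** the side, wrist and top pictures show it lying flat on the rim with no gap.
- **Bystanders:** the mug, can, jar, tape and screwdriver are where they started. The offcut and wrench were outside my last pictures, so I did not look at them again. The arm passed high above that area, and no force showed up.
- **Forces:** the wrist readings between moves stayed around 2 N or less; I did not record them during the moves. At the end they were at noise level, with the gripper touching nothing.
- **Lid angles:** during lowering, those read from the side pictures agreed with my model of where the finger touched the lip. No check failed or disagreed.

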